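# Set the grind of a counter mill and lock its knob

## Robot

A 6-joint arm with a two-finger parallel gripper is mounted at the origin on a cart in front of the work surface, level with it; the furniture and walls round the work are solid. World frame = base frame: x ahead of the robot, y to its left, z up, the work surface at z = 0. Lengths are in m, angles in rad, forces in N, time in s.
With the tool pointing down it reaches from about 0.25 to 0.775 m from the base axis. Payload 4 kg.
Tool frame: the origin (TCP) lies midway between the tips of the shut fingers; the grasp point (between the pads) lies 19 mm behind it; z points along the fingers, x is the direction in which the jaws open and shut, and the axes are right-handed (so a half turn about z gives the same grasp; the last joint's range is limited). The gripper opens to 94 mm and grips with 3 to 60 N. Pads are 16 mm wide; open, the fingers measure 119 mm over their backs; the gripper's body (75 mm by 177 mm) begins 78 mm behind the grasp point.
Start: joints at [-1.248, 0.087, 1.371, -0, 1.684, -0.103], TCP at [0.227, -0.501, 0.206] pointing down, gripper open.
Joint ranges: [-3.1, 3.1], [-0.76, 2.03], [0.27, 2.55], [-1.08, 4.22], [0.17, 2.65], [-2.57, 2.57]. Speed limits (rad/s): [2.79, 2.79, 3.14, 3.14, 3.14, 3.14].

## Interface

Orientations are given as [roll, pitch, yaw] about the fixed x, y, z axes, in that order (R = Rz(yaw) Ry(pitch) Rx(roll)).
In Python, from bench import robot gives the robot as it stands.
- The arm moves only by the shell command python3 -m handwheel 'ROWS'. ROWS is a JSON object of lists of equal length, an entry for each row: "delta_pos": the shift along the tool's x, y, z in mm, a list of three; "rotation": the turn, a rotation vector about the tool's x, y, z in rad, a list of three; "claw": the closure, from -1 (fully open) to 1 (shut). In form: {"delta_pos": [[tx, ty, tz], ...], "rotation": [[wx, wy, wz], ...], "claw": [claw, ...]}. A call has exactly 8 rows; each row shifts and turns the commanded pose from where the row before left it, along the tool's axes as they then stand; what a row does not reach is not made up. A row lasts 1/8 s, in which the tool goes at most 62.5 mm and 10.7 degrees, less where a joint would pass 70% of its speed; a pose out of reach is approached as far as the arm can. A call with a gripper value outside its range is refused whole. The fingers move at their own pace and stop on an object; the grip force is fixed at half the most. Time passes only in rows, so rows that do not move let the fingers close, or fill a call up. It gives the time, the measured TCP pose, the force and the opening at its end, in the units of the state.
- robot.get_obs(): the state, without advancing time (a new reading comes with each control period).
- robot.snapshot(name): name is "scene" or "side" or "wrist"; returns a dict with "color" (384x512x3 uint8, red, green, blue), "intrinsics" (3x3 intrinsics, pixels), "eye" and "rotation" of the camera in the world. Camera axes: x right, y down, z forward; pixel columns grow to the right and rows downward; lengths in m; the calibration is good to about 2 mm. A picture is of the moment at which its call begins. There is no depth.
- robot.close_job(): hands the job in, once; it reports no verdict.
The state is a dict: "time": time; "joint_positions": joint angles; "qvel": joint speeds; "joint_torque": joint torques, N m; "tool_pos": TCP position; "ee_rot": TCP orientation; "wrist_force": force on the tool from outside, world axes, zero at the start; "wrist_torque": the same for the moment, N m; "width": finger opening in m.
Only numpy, scipy, OpenCV 4.12 (cv2) and the standard library are available. Lean on these libraries where they do the work, as an engineer would, in place of code of your own. Each camera call takes 0.05 s, during which the arm holds its last target.

## Task

Set the grind of the mill on the worktop: turn its black knob until its pointer stands at the small steel marker tab on the scale, then feel, under a light pull, for the locking notch nearest to the tab on either side of it and pull the knob gently straight up until it snaps out and is locked there. The mill only stands on its feet, so do not lift, tip or drag it, leave the other things where they are, and let go of the knob when it is locked.

Things in the scene. Friction and masses are not known exactly. Their poses are not given: they have to be found in the camera images.
- mill: white counter-top grain mill, loose on four rubber feet, about 2.2 kg (varies by a tenth), housing 236 (x) x 126 (y) mm, 112 mm high. Origin: centre of its underside, on the worktop; own x points from its front (spout, knob) to its back (hopper), z up. The black knob stands on its top with a vertical axis at own x = -70 mm, y = 0.
- hopper_top (a point): top of the small lid knob of the mill's steel hopper, behind the adjusting knob: 183 mm above the worktop, at own x = +60 mm of the mill; the hopper's radius is 52 mm. Not to be handled.
- knob_grip (a point): point on the knob's axis, 8 mm under the top of its grip bar: 158 mm above the worktop while pushed in. The black bar is 46 mm long, 14 mm thick, 30 mm high, to be pinched across its thickness; it stands on a black disc of 53 mm diameter whose upper face is 22 mm below this point. Own x: along the bar towards the pointer; z up. Turns and rises with the knob.
- knob_pointer (a point): tip of the pointer, a small nose with a white line on the rim of the knob's disc in line with the bar, 31.5 mm from the axis, level with the disc's upper face. Axes as knob_grip. Turning the pushed-in knob takes about 0.1 N m.
- marker_tab (a point): top of the upright steel marker tab, 3 mm wide, 10 mm high, the only raised thing on the flat aluminium scale ring round the knob; 42.5 mm from the knob's axis, 125 mm above the worktop. Own x points from the axis out through the tab. The pointer is at the tab when its x is parallel to this x; at the start it must turn 0.4 to 1.45 rad counter-clockwise seen from above to get there.
- knob (a joint): how far the knob is pulled out, m: 0 pushed in (free to turn), 0.009 fully out (locked, about 2 degrees of play). Leaving 0 takes about 7 N against a spring ball; the pull falls to nothing at 0.0045, then the ball snaps it out and holds it with about 5 N. Where there is no notch it stops hard at about 0.002 and drops back when let go (or hangs on a tooth edge).
- lock_collar (a point): centre of the upper face of the fixed steel collar (58 mm diameter) under the knob, on its axis, 127 mm above the worktop. Inside it are the locking notches, one every 24 degrees all round; hidden. The tab is clipped over a tooth, so no notch lies at the tab itself: the nearest is 5 to 12 degrees from it, to either side, unseen. The knob rises only within about 2 degrees of a notch; elsewhere its dogs slide along the teeth under a light pull.
- mill_front_foot (a point): middle between the mill's two front feet, on the worktop. Pulled up at the knob with more than about 13 N, the mill's front leaves the worktop here, so the pull must stay below that; it may not rise by more than about 2 mm even briefly.
- katori_0: small steel bowl, 80 mm wide and 34 mm high, that stands under the mill's spout in front of it; to be left alone. Origin: centre of its underside
- tea_spoon: tea spoon, 138 mm long, lying on the worktop to the right of the mill; to be left alone. Origin: centre of its underside
- steel_tumbler: steel tumbler, 71 mm wide and 104 mm high, to the left of the mill, near the edge; to be left alone. Origin: centre of its underside
- clay_orange_pot: orange jar, 77 mm wide and 65 mm high, to the right beside the sink; to be left alone. Origin: centre of its underside

How it is judged:
On the way, in this order (a step that is already met when the one before it is completed fails the run):
1. the pushed-in knob has been turned so that its pointer is within 0.27 rad of the marker tab (angle between the x axis of knob_pointer and the x axis of marker_tab, either way round below 0.27 rad and value of joint knob below 0.003 m), for 0.2 s.
2. the knob is pulled out into the locking notch there (angle between the x axis of knob_pointer and the x axis of marker_tab, either way round below 0.27 rad and value of joint knob above 0.0075 m), for 0.2 s.
At the end, for the whole second after the job is handed in: The knob is out by more than 7.5 of its 9 mm and its pointer is within 0.27 rad (15 degrees) of the marker tab (the notch nearest to the tab always is); the mill stands at rest flat on its feet within 25 mm of where it stood, and the knob is released (all of step 2 and angle between mill's own z axis and vertical below 0.01 rad and height (world z) of mill below 0.0015 m and linear speed of mill below 0.01 m/s and distance of mill from where it was at the start of the episode below 0.025 m and contact force between the fingers and anything else below 0.1 N); the robot touches nothing.
It fails at once if the mill's front or all of it lifted: tilted by more than 0.012 rad or raised by more than 2 mm (angle between mill's own z axis and vertical above 0.012 rad or height (world z) of mill above 0.002 m).
It fails at once if the mill dragged more than 25 mm (distance of mill from where it was at the start of the episode above 0.025 m).
It fails at once if a bowl, spoon, tumbler or jar moved by more than 30 mm (distance of any of katori_0, tea_spoon, steel_tumbler, clay_orange_pot from where it was at the start of the episode above 0.03 m).
It also fails if it takes over 67 s, if anything falls off the work surface, if the arm or the gripper's body presses on something with over 40 N, if the wrist force passes 120 N, or if a joint passes its speed limit or range.

## Working session

There is one attempt and no reset: what is moved stays moved. The work goes in short steps, Python scripts to look and compute and a shell command to move; the robot and the scene stay as the last step left them, time stands still between calls to the robot, and variables do not carry over. Pictures are saved under pics/ and viewed, and the job is handed in when it is done.

```bash
ls; mkdir -p pics
python3 - <<'E'
from bench import robot
import cv2
o=robot.get_obs()
print(o)
for n in ["scene","side","wrist"]:
    s=robot.snapshot(n); cv2.imwrite(f"pics/{n}0.png",s["color"][:,:,::-1]); print(n,s["intrinsics"],s["eye"],s["rotation"])
E
```

```text
pics
{'time': 0.0, 'joint_positions': array([-1.24812258e+00,  8.79517337e-02,  1.37224266e+00, -2.04232428e-05,
        1.68360191e+00, -1.03097584e-01]), 'qvel': array([-1.81928096e-03,  2.70776350e-03,  2.27544160e-04, -1.74569437e-03,
        8.28334327e-04, -9.88868238e-05]), 'joint_torque': array([ 1.78516011e-04, -3.40176702e+01, -3.02427471e+01,  7.17174145e-02,
        3.31796031e-02, -1.77820466e-04]), 'tool_pos': array([ 0.22697804, -0.50037624,  0.20431185]), 'ee_rot': array([-3.14138605e+00,  2.19404300e-03, -1.14502704e+00]), 'wrist_force': array([-0.35862089,  0.54972663,  0.63180745]), 'wrist_torque': array([ 0.04578619, -0.02133146, -0.034036  ]), 'width': 0.09418146315850112}
scene [[401.3119935    0.         252.42592162]
 [  0.         401.3119935  186.03997175]
 [  0.           0.           1.        ]] [-0.0148481   0.73262095  0.68700429] [-2.15667048  0.02315642 -2.31876229]
side [[436.13440942   0.         257.40727982]
 [  0.         436.13440942 197.77786784]
 [  0.           0.           1.        ]] [ 0.88965753 -0.70035072  0.83377877] [-2.21527443  0.00795064  0.3000057 ]
wrist [[267.4377481    0.         255.95747449]
 [  0.         267.4377481  190.715642  ]
 [  0.           0.           1.        ]] [ 0.29196568 -0.47213377  0.38347299] [ 2.89602888e+00  2.14231027e-03 -1.14538692e+00]
```

View pics/scene0.png

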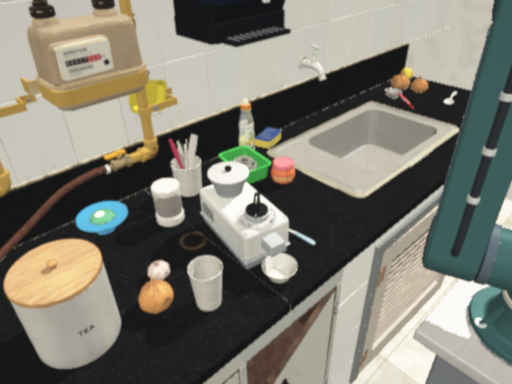

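View pics/side0.png

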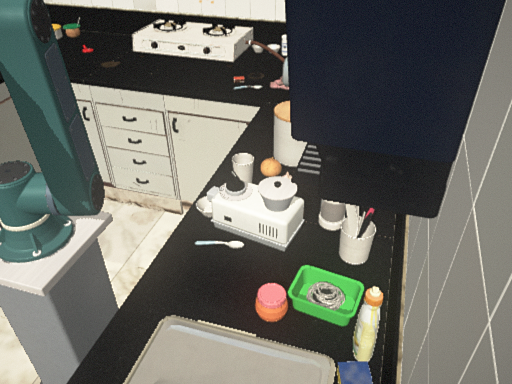

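View pics/wrist0.png

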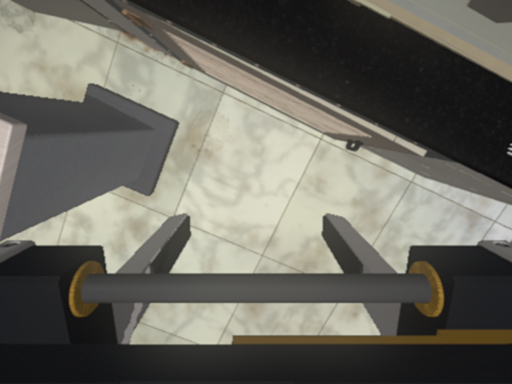

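```bash
cat > h.py <<'E'
import numpy as np, cv2
from scipy.spatial.transform import Rotation as R
def M(s): return R.from_euler('xyz',s["rotation"]).as_matrix()
def ray(s,p):
    d=M(s)@np.linalg.inv(s["intrinsics"])@np.array([p[0],p[1],1.]); return np.array(s["eye"]),d/np.linalg.norm(d)
def plane(s,p,z):
    e,d=ray(s,p); return e+d*(z-e[2])/d[2]
def proj(s,X):
    c=M(s).T@(np.array(X)-s["eye"]); u=s["intrinsics"]@c; return u[:2]/u[2]
def tri(a,p,b,q):
    e,d=ray(a,p); f,g=ray(b,q)
    t=np.linalg.lstsq(np.stack([d,-g],1),f-e,rcond=None)[0]
    x,y=e+d*t[0],f+g*t[1]; return (x+y)/2,np.linalg.norm(x-y)
def crop(s,u,v,w,h,k,name):
    c=s["color"][v:v+h,u:u+w,::-1]; cv2.imwrite(name,cv2.resize(c,None,fx=k,fy=k,interpolation=cv2.INTER_CUBIC))
E
python3 - <<'E'
from bench import robot
from h import *
a=robot.snapshot("scene"); b=robot.snapshot("side")
crop(a,190,150,120,110,5,"pics/a1.png"); crop(b,190,160,125,100,5,"pics/b1.png")
import pickle; pickle.dump((a,b),open("ab.pkl","wb"))
E
```

```text
(no output)
```

View pics/a1.png

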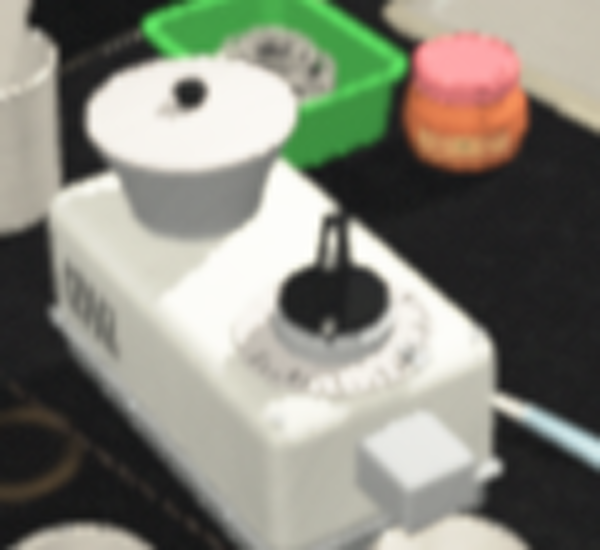

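View pics/b1.png

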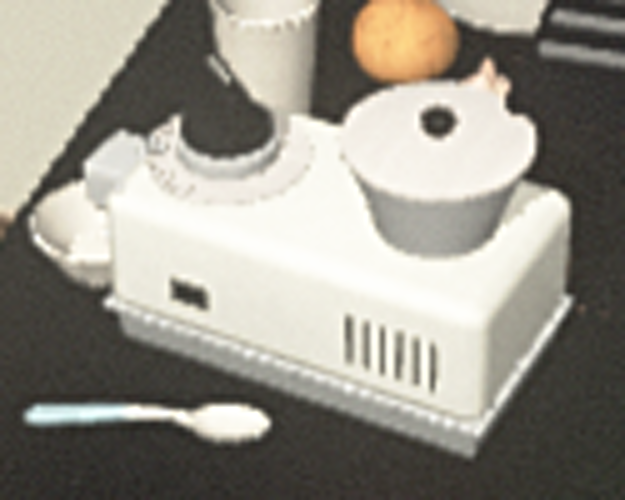

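Run:
```python
from h import *; import pickle
a,b=pickle.load(open("ab.pkl","rb"))
print("hop",tri(a,(228,168),b,(277.4,183.2)),plane(a,(228,168),.18),plane(b,(277.4,183.2),.18))
print("disc",plane(a,(256.8,210),.136),plane(b,(236,187),.136))
print("bar top scene",plane(a,(257,193.5),.166),"pointer",plane(a,(255.5,215),.136))
h=plane(a,(228,168),.18)[:2]+plane(b,(277.4,183.2),.18)[:2]; d=plane(a,(256.8,210),.136)[:2]+plane(b,(236,187),.136)[:2]
v=(h-d)/2; print(v,np.linalg.norm(v),np.degrees(np.arctan2(v[1],v[0])), d/2)
from bench import robot; o=robot.get_obs();print(o['time'])
print(R.from_euler('xyz',o['ee_rot']).as_matrix())
w=robot.snapshot("wrist"); T=R.from_euler('xyz',o['ee_rot']).as_matrix()
print("cam in tool",T.T@(np.array(w["eye"])-o["tool_pos"]), T.T@M(w))
```

```text
hop (array([0.65791555, 0.20724701, 0.17780705]), np.float64(0.0006976313516461945)) [0.65455818 0.20949235 0.18      ] [0.65889142 0.20460454 0.18      ]
disc [0.5232962  0.23714164 0.136     ] [0.53880983 0.21543627 0.136     ]
bar top scene [0.53910717 0.22086724 0.166     ] pointer [0.51183964 0.25197218 0.136     ]
[ 0.12567178 -0.01924051] 0.12713612266785895 -8.70446415449032 [0.53105302 0.22628895]
0.25
[[ 4.13047924e-01 -9.10709244e-01 -2.93344854e-04]
 [-9.10708780e-01 -4.13048012e-01  9.26240169e-04]
 [-9.64700992e-04 -1.15429844e-04 -9.99999528e-01]]
cam in tool [ 0.00071566 -0.07086366 -0.17901831] [[ 9.99999901e-01 -3.22142104e-04 -3.06644983e-04]
 [ 3.87070108e-04  9.69949581e-01  2.43305694e-01]
 [ 2.19051165e-04 -2.43305789e-01  9.69949610e-01]]
```

```bash
python3 -m handwheel '{"delta_pos":[[-33,-36,-15],[-33,-36,-15],[-33,-36,-15],[-33,-36,-15],[-33,-36,-15],[-33,-36,-15],[-33,-36,-10],[-33,-36,-10]],"rotation":[[0,0,0],[0,0,0],[0,0,0],[0,0,0],[0,0,0],[0,0,0],[0,0,0],[0,0,0]],"claw":[-1,-1,-1,-1,-1,-1,-1,-1]}'
python3 -m handwheel '{"delta_pos":[[-33,-36,0],[-33,-36,0],[-33,-36,0],[-33,-36,0],[-33,-36,0],[-33,-36,0],[-33,-36,0],[-33,-36,0]],"rotation":[[0,0,0],[0,0,0],[0,0,0],[0,0,0],[0,0,0],[0,0,0],[0,0,0],[0,0,0]],"claw":[-1,-1,-1,-1,-1,-1,-1,-1]}'
python3 -m handwheel '{"delta_pos":[[0,0,0],[0,0,0],[0,0,0],[0,0,0],[0,0,0],[0,0,0],[0,0,0],[0,0,0]],"rotation":[[0,0,-0.184],[0,0,-0.184],[0,0,-0.184],[0,0,-0.184],[0,0,-0.184],[0,0,-0.184],[0,0,-0.184],[0,0,-0.184]],"claw":[-1,-1,-1,-1,-1,-1,-1,-1]}'
python3 - <<'E'
from bench import robot
from h import *
w=robot.snapshot("wrist"); cv2.imwrite("pics/w2.png",w["color"][:,:,::-1])
import pickle; pickle.dump((w,robot.get_obs()),open("w2.pkl","wb"))
E
```

```text
time: 1.3
tool_pos: [0.3808, -0.14, 0.316]
ee_rot: [-3.141, -0.001, -1.145]
wrist_force: [0.9, -0.3, 0.0]
width: 0.0939
time: 2.3
tool_pos: [0.5341, 0.2195, 0.3154]
ee_rot: [-3.141, -0.0, -1.145]
wrist_force: [0.8, 0.1, -0.8]
width: 0.0943
time: 3.3
tool_pos: [0.5336, 0.2179, 0.3153]
ee_rot: [3.142, 0.0, 0.333]
wrist_force: [0.5, 0.8, -0.1]
width: 0.0944
```

View pics/w2.png

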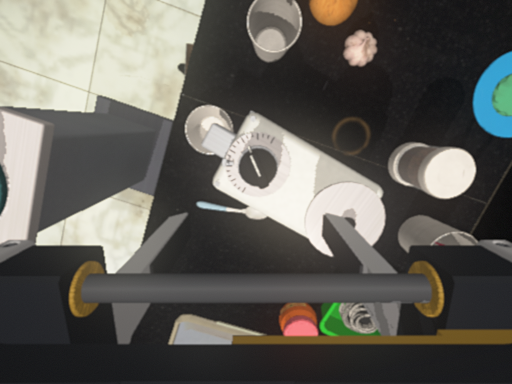

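Run:
```python
from h import *; import pickle
w,o=pickle.load(open("w2.pkl","rb"))
crop(w,205,115,110,100,7,"pics/w2c.png")
```

```text
(no output)
```

View pics/w2c.png

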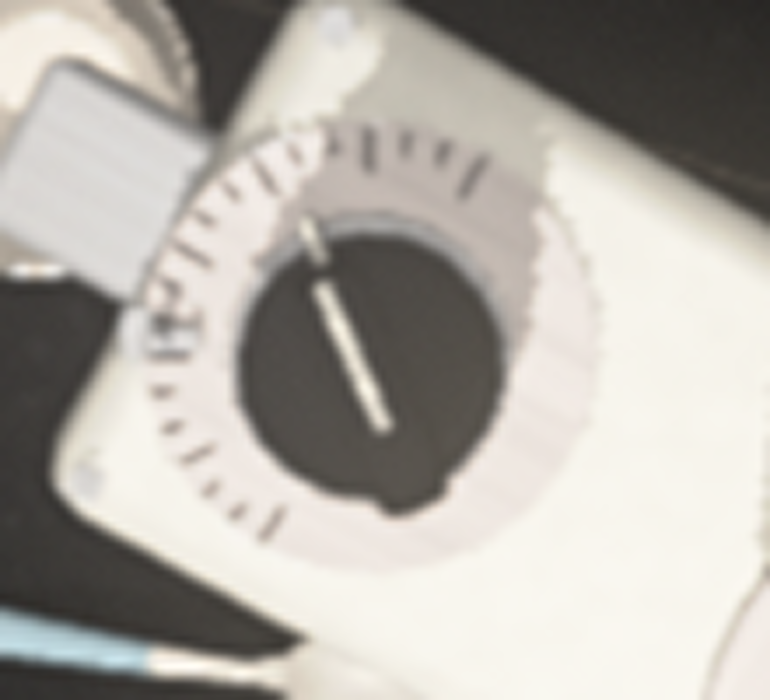

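Run:
```python
from h import *; import pickle
w,o=pickle.load(open("w2.pkl","rb"))
f=lambda x,y,z: plane(w,(205+x/7,115+y/7),z)[:2]
print("tool",o['tool_pos'],o['time'])
c=f(371,366,.136); print("disc c",c)
ang=lambda v:np.degrees(np.arctan2(v[1],v[0]))
p,q=f(320,285,.166),f(385,430,.166); print("bar",p,q,(p+q)/2,ang(p-q))
n=f(306,222,.136); print("nose",n,ang(n-c),np.linalg.norm(n-c))
# collar/scale ring
r=f(370,347,.115); print("ring",r)
t=f(165,318,.125); print("tab",t,ang(t-c),np.linalg.norm(t-c))
hc=plane(w,(349,214),.18); print("hop",hc)
```

```text
tool [0.53358986 0.21787127 0.31533062] 3.35
disc c [0.53252754 0.23082123]
bar [0.51767478 0.24583979] [0.53694776 0.22519068] [0.52731127 0.23551524] 133.02576835802148
nose [0.51184952 0.25279217] 133.26358842415183 0.030171225225681098
ring [0.5322564  0.23134445]
tab [0.49151077 0.22492481] -171.81941724731894 0.041438427984923344
hop [0.65556664 0.21905251 0.18      ]
```

```bash
python3 -m handwheel '{"delta_pos":[[0,0,0],[0,0,0],[0,0,0],[8,-10,20],[0,0,25],[0,0,25],[0,0,25],[0,0,20]],"rotation":[[0,0,-0.139],[0,0,-0.139],[0,0,-0.139],[0,0,0],[0,0,0],[0,0,0],[0,0,0],[0,0,0]],"claw":[-0.3,-0.3,-0.3,-0.3,-0.3,-0.3,-0.3,-0.3]}'
python3 - <<'E'
from bench import robot
from h import *
w=robot.snapshot("wrist"); o=robot.get_obs()
print(proj(w,(.533,.230,.136)))
crop(w,170,60,200,190,4,"pics/w3c.png")
crop(w,170,60,200,150,4,"pics/w3c.png")
import pickle; pickle.dump((w,o),open("w3.pkl","wb"))
E
```

```text
time: 4.35
tool_pos: [0.5324, 0.2305, 0.1991]
ee_rot: [-3.141, 0.001, 0.741]
wrist_force: [-0.7, 0.1, 0.0]
width: 0.0608
[255.7433756  200.57656984]
```

View pics/w3c.png

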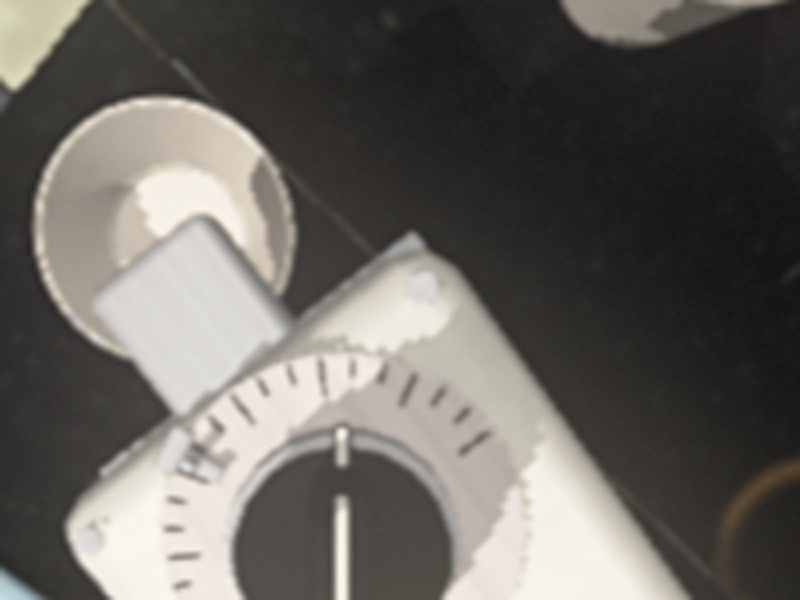

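Run:
```python
from h import *; import pickle
w,o=pickle.load(open("w3.pkl","rb"))
crop(w,200,150,75,60,10,"pics/w3d.png")
```

```text
(no output)
```

View pics/w3d.png

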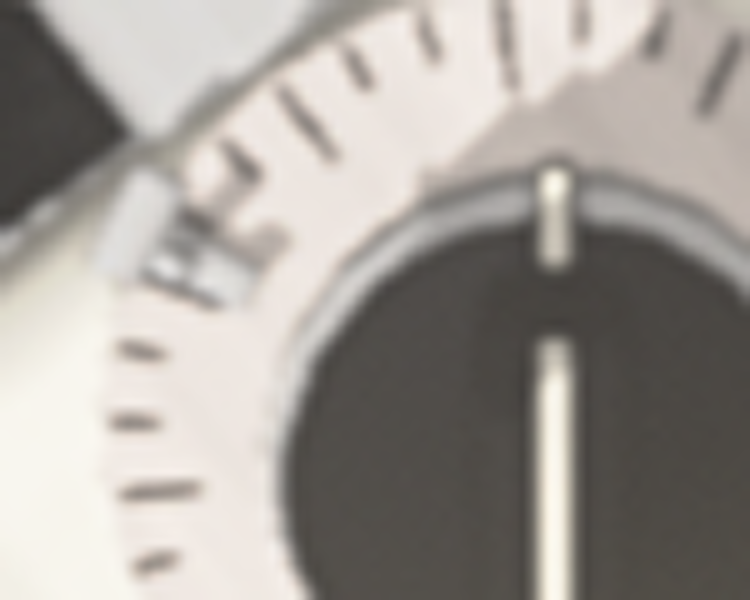

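Run:
```python
from h import *; import pickle
w,o=pickle.load(open("w3.pkl","rb"))
f=lambda x,y,z: plane(w,(200+x/10,150+y/10),z)[:2]
ang=lambda v:np.degrees(np.arctan2(v[1],v[0]))%360
n=f(555,165,.136); b=f(555,350,.166); print(n,b)
for c in [np.array([.5325,.2308]),np.array([.5333,.2298])]:
  print("nose",ang(n-c),np.linalg.norm(n-c))
  for p in [(140,220),(205,265),(195,240),(225,285),(160,255)]:
    for z in (.125,.115):
      t=f(*p,z); print(p,z,ang(t-c),np.linalg.norm(t-c)*1e3)
  for a in (180,184,188,192):
    print(a,(proj(w,[c[0]+.0425*np.cos(np.radians(a)),c[1]+.0425*np.sin(np.radians(a)),.125])-[200,150])*10)
```

```text
[0.51101996 0.25370656] [0.51821589 0.24601856]
nose 133.15922298295104 0.03140226868537277
(140, 220) 0.125 191.24381551773874 47.038719377206085
(140, 220) 0.115 194.05772188051438 47.56879525267514
(205, 265) 0.125 192.10191937580788 39.55795552829822
(205, 265) 0.115 195.49180724970623 39.83997604480911
(195, 240) 0.125 189.81291301074685 41.58690623428154
(195, 240) 0.115 192.96330268059745 41.849609373676586
(225, 285) 0.125 193.2625040218172 36.963471723340824
(225, 285) 0.115 196.93497507772346 37.197662014178846
(160, 255) 0.125 193.84266831696445 43.78134520903621
(160, 255) 0.115 196.9428296747851 44.29751974292771
180 [231.17777833 175.44398247]
184 [211.7697304  198.82059287]
188 [194.17898924 223.42325263]
192 [178.48469566 249.11586276]
nose 132.98308133179546 0.03267910124549666
(140, 220) 0.125 189.87653978274116 47.64194455147145
(140, 220) 0.115 192.6710726313314 48.116027683341926
(205, 265) 0.125 190.4668961070568 40.14687055481074
(205, 265) 0.115 193.82022503890715 40.36098595711032
(195, 240) 0.125 188.29046908945662 42.219674051879224
(195, 240) 0.115 191.404482329796 42.42059240658662
(225, 285) 0.125 191.49611225144793 37.53055631002208
(225, 285) 0.115 195.1261859581126 37.6904645880482
(160, 255) 0.125 192.34030200230208 44.33409386516405
(160, 255) 0.115 195.42064152111024 44.78718402622353
180 [230.68719308 188.69372992]
184 [211.30352302 212.01388752]
188 [193.73492888 236.55729872]
192 [178.06045928 262.18821057]
```

```bash
python3 -m handwheel '{"delta_pos":[[0,0,15],[0,0,15],[0,0,15],[0,0,13],[0,0,0],[0,0,0],[0,0,0],[0,0,0]],"rotation":[[0,0,0],[0,0,0],[0,0,0],[0,0,0],[0,0,0],[0,0,0],[0,0,0],[0,0,0]],"claw":[-0.3,-0.3,-0.3,-0.3,-0.3,1,1,1]}'
python3 -m handwheel '{"delta_pos":[[0,0,0],[0,0,0],[0,0,0],[0,0,0],[0,0,0],[0,0,0],[0,0,0],[0,0,0]],"rotation":[[0,0,0],[0,0,0],[0,0,0],[0,0,0],[0,0,0],[0,0,0],[0,0,0],[0,0,0]],"claw":[1,1,1,1,1,1,1,1]}'
python3 - <<'E'
from bench import robot
from h import *
w=robot.snapshot("wrist"); o=robot.get_obs(); print(o)
crop(w,156,60,200,150,4,"pics/w4c.png")
E
```

```text
time: 5.4
tool_pos: [0.5331, 0.2308, 0.1431]
ee_rot: [3.141, -0.001, 0.744]
wrist_force: [0.4, -0.5, -0.6]
width: 0.0344
time: 6.4
tool_pos: [0.532, 0.2299, 0.1426]
ee_rot: [3.142, 0.002, 0.744]
wrist_force: [-4.5, -3.9, 3.8]
width: 0.0137
{'time': 6.45, 'joint_positions': array([ 3.10696757e-01,  1.74482832e-01,  1.39805357e+00, -9.93206361e-04,
        1.57109976e+00, -4.33025690e-01]), 'qvel': array([ 2.14049363e-04,  4.53810323e-04, -1.37260093e-03, -4.33691947e-05,
       -1.01992471e-03, -1.80221116e-03]), 'joint_torque': array([ 8.95787515e-01, -3.52888978e+01, -3.03265393e+01,  7.71638229e-01,
       -1.72976531e+00, -2.19551625e-02]), 'tool_pos': array([0.53203669, 0.22991529, 0.14257896]), 'ee_rot': array([3.14154861e+00, 2.27165495e-03, 7.43723111e-01]), 'wrist_force': array([-5.06403668, -3.17773074,  3.57969735]), 'wrist_torque': array([-0.68268652,  0.69143909, -0.0408941 ]), 'width': 0.013744242384819328}
```

View pics/w4c.png

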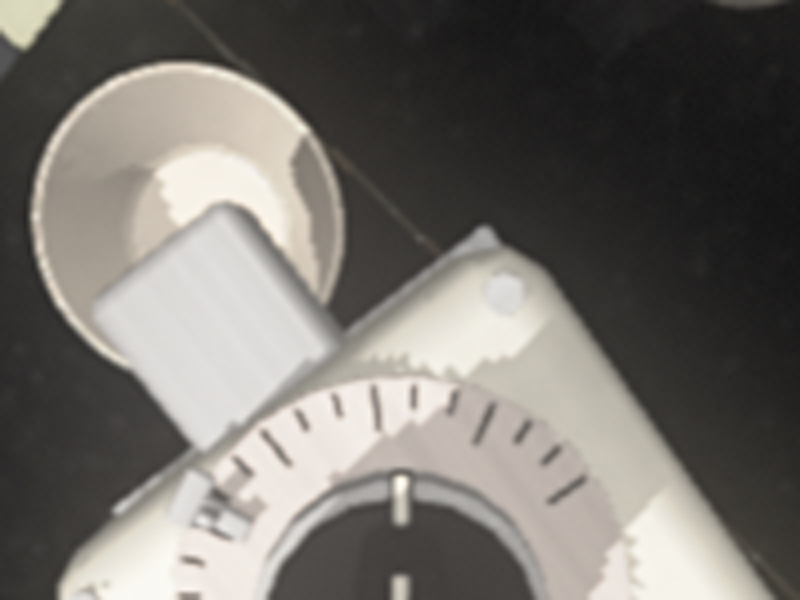

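```bash
python3 -m handwheel '{"delta_pos":[[-1.4,0,0],[0,0,0],[0,0,0],[0,0,0],[0,0,0],[0,0,0],[0,0,0],[0,0,0]],"rotation":[[0,0,0],[0,0,0],[0,0,-0.08],[0,0,-0.08],[0,0,-0.08],[0,0,-0.08],[0,0,-0.08],[0,0,0]],"claw":[1,1,1,1,1,1,1,1]}'
python3 - <<'E'
from bench import robot
o=robot.get_obs(); print(o['wrist_force'],o['wrist_torque'],o['tool_pos'],o['ee_rot'])
E
```

```text
time: 7.45
tool_pos: [0.5322, 0.2301, 0.1426]
ee_rot: [3.141, -0.001, 1.143]
wrist_force: [-0.7, -0.7, 1.7]
width: 0.014
[-0.70973659 -0.65957698  1.72922459] [-0.01590585  0.26865574  0.00804496] [0.5321592  0.23012805 0.14258546] [ 3.14091298e+00 -1.20947015e-03  1.14342065e+00]
```

```bash
python3 -m handwheel '{"delta_pos":[[0,0,0],[0,0,0],[0,0,0],[0,0,0],[0,0,0],[0,0,0],[0,0,0],[0,0,0]],"rotation":[[0,0,-0.1],[0,0,-0.1],[0,0,-0.1],[0,0,-0.1],[0,0,-0.1],[0,0,-0.08],[0,0,0],[0,0,0]],"claw":[1,1,1,1,1,1,1,1]}'
python3 - <<'E'
from bench import robot
from h import *
w=robot.snapshot("wrist")
o=robot.get_obs(); print(o['wrist_force'],o['wrist_torque'],o['tool_pos'],o['ee_rot'])
import pickle; pickle.dump((w,o),open("w5.pkl","wb"))
crop(w,216,140,80,75,8,"pics/w5c.png")
E
```

```text
time: 8.45
tool_pos: [0.5322, 0.2306, 0.1426]
ee_rot: [3.14, -0.001, 1.723]
wrist_force: [1.1, 2.3, 0.0]
width: 0.0139
[1.6322273  2.96027283 0.87844651] [ 0.54342626 -0.30573529 -0.03465907] [0.53212814 0.23057981 0.14257442] [ 3.14020863e+00 -1.48704269e-03  1.72325037e+00]
```

View pics/w5c.png

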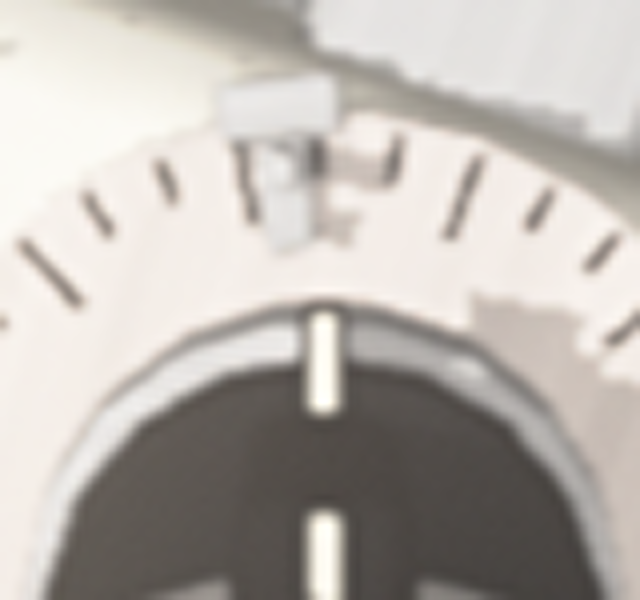

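Run:
```python
from h import *; import pickle
w,o=pickle.load(open("w5.pkl","rb"))
f=lambda x,y,z: plane(w,(216+x/8,140+y/8),z)[:2]
ang=lambda v:np.degrees(np.arctan2(v[1],v[0]))%360
n=f(323,312,.136);b=f(323,515,.166)
print(n,b,"tool",o['tool_pos'])
p=o['ee_rot'][2]*180/np.pi+90
for c in [n-.0315*np.array([np.cos(np.radians(p)),np.sin(np.radians(p))]),o['tool_pos'][:2]]:
  print("c",c,"nose",ang(n-c),"yaw+90",p)
  for q in [(280,105),(288,150),(287,190),(289,245)]:
    for z in (.125,.115):
      t=f(*q,z); print(q,z,ang(t-c),np.linalg.norm(t-c)*1e3)
```

```text
[0.50119364 0.22566366] [0.51069994 0.22703617] tool [0.53212814 0.23057981 0.14257442]
c [0.53232829 0.23044738] nose 188.7349731037876 yaw+90 188.73497310378764
(280, 105) 0.125 193.32169176059634 48.72321744589151
(280, 105) 0.115 193.62912621295314 47.69052679808651
(288, 150) 0.125 192.8301170318653 44.56169679006874
(288, 150) 0.115 193.12872860311506 43.31507140587959
(287, 190) 0.125 193.351200829673 40.88423628499591
(287, 190) 0.115 193.7254545214957 39.45292509965403
(289, 245) 0.125 193.75305631204617 35.75070685629355
(289, 245) 0.115 194.2279977963313 34.06038439207789
c [0.53212814 0.23057981] nose 189.02999947860445 yaw+90 188.73497310378764
(280, 105) 0.125 193.5281540039389 48.55928636366887
(280, 105) 0.115 193.8411298094952 47.5275470630696
(288, 150) 0.125 193.05411220057397 44.3962945156348
(288, 150) 0.115 193.36033411780585 43.15058922358108
(287, 190) 0.125 193.59752699382074 40.72045639868479
(287, 190) 0.115 193.98230508330502 39.29031069784944
(289, 245) 0.125 194.03675255618853 35.58821878218444
(289, 245) 0.115 194.5280999704278 33.89939132054042
```

```bash
cat > s.py <<'E'
from bench import robot
import numpy as np
fs=[];o=robot.get_obs()
print(o['time'],np.round(o['wrist_force'],2),np.round(o['wrist_torque'],3),np.round(o['tool_pos']*1e3,2),np.round(o['ee_rot'],4),"ptr",round(np.degrees(o['ee_rot'][2])+90,2),"rel tab",round(np.degrees(o['ee_rot'][2])+90-193.5,2))
E
python3 -m handwheel '{"delta_pos":[[0,0,0],[0,0,0],[0,0,0],[0,0,0],[0,0,-0.5],[0,0,-0.5],[0,0,0],[0,0,0]],"rotation":[[0,0,-0.04],[0,0,-0.04],[0,0,0],[0,0,0],[0,0,0],[0,0,0],[0,0,0],[0,0,0]],"claw":[1,1,1,1,1,1,1,1]}'; python3 s.py
```

```text
time: 9.5
tool_pos: [0.5321, 0.2306, 0.1426]
ee_rot: [3.141, -0.001, 1.804]
wrist_force: [1.8, 5.9, -2.5]
width: 0.0139
9.5 [ 1.75  5.87 -2.54] [ 1.235 -0.46  -0.041] [532.11 230.56 142.63] [ 3.1407e+00 -1.4000e-03  1.8037e+00] ptr 193.35 rel tab -0.15
```

```bash
python3 -m handwheel '{"delta_pos":[[1.3,0,0],[0,0,0],[0,0,-0.4],[0,0,-0.3],[0,0,-0.3],[0,0,-0.3],[0,0,0],[0,0,0]],"rotation":[[0,0,0],[0,0,0],[0,0,0],[0,0,0],[0,0,0],[0,0,0],[0,0,0],[0,0,0]],"claw":[1,1,1,1,1,1,1,1]}'; python3 s.py
```

```text
time: 10.5
tool_pos: [0.532, 0.2306, 0.1431]
ee_rot: [-3.142, 0.001, 1.803]
wrist_force: [4.3, 3.2, -5.8]
width: 0.0135
10.5 [ 4.25  3.16 -5.77] [ 0.753 -0.991 -0.039] [531.96 230.63 143.14] [-3.1415e+00  7.0000e-04  1.8033e+00] ptr 193.32 rel tab -0.18
```

```bash
python3 -m handwheel '{"delta_pos":[[0.3,0.8,0],[0,0,0],[0,0,-0.3],[0,0,-0.3],[0,0,-0.3],[0,0,0],[0,0,0],[0,0,0]],"rotation":[[0,0,0],[0,0,0],[0,0,0],[0,0,0],[0,0,0],[0,0,0],[0,0,0],[0,0,0]],"claw":[1,1,1,1,1,1,1,1]}'; python3 s.py
```

```text
time: 11.5
tool_pos: [0.532, 0.2307, 0.1449]
ee_rot: [-3.14, 0.001, 1.804]
wrist_force: [5.9, -0.8, -10.7]
width: 0.0137
11.5 [  5.92  -0.8  -10.75] [-0.082 -1.279 -0.077] [532.02 230.75 144.85] [-3.1404e+00  1.3000e-03  1.8036e+00] ptr 193.34 rel tab -0.16
```

```bash
python3 -m handwheel '{"delta_pos":[[0,1.2,0.5],[0,0,0.3],[0,0,0],[0,0,0],[0,0,0],[0,0,0],[0,0,0],[0,0,0]],"rotation":[[0,0,0],[0,0,0],[0,0,-0.02],[0,0,-0.02],[0,0,-0.02],[0,0,-0.02],[0,0,0],[0,0,0]],"claw":[1,1,1,1,1,1,1,1]}'; python3 s.py
```

```text
time: 12.5
tool_pos: [0.5323, 0.2309, 0.1448]
ee_rot: [-3.139, 0.001, 1.885]
wrist_force: [-1.8, -4.0, -5.2]
width: 0.0138
12.5 [-1.82 -3.96 -5.16] [-0.923  0.312  0.006] [532.26 230.95 144.75] [-3.1387e+00  1.0000e-03  1.8846e+00] ptr 197.98 rel tab 4.48
```

```bash
python3 -m handwheel '{"delta_pos":[[-0.8,0,-0.4],[0,0,0],[0,0,0],[0,0,0],[0,0,0],[0,0,0],[0,0,0],[0,0,0]],"rotation":[[0,0,0],[0,0,-0.015],[0,0,-0.015],[0,0,-0.015],[0,0,-0.015],[0,0,0],[0,0,0],[0,0,0]],"claw":[1,1,1,1,1,1,1,1]}'; python3 s.py
```

```text
time: 13.5
tool_pos: [0.5323, 0.2309, 0.1448]
ee_rot: [-3.139, -0.001, 1.945]
wrist_force: [-4.7, -3.6, -6.8]
width: 0.0138
13.5 [-4.67 -3.63 -6.8 ] [-0.629  0.655 -0.038] [532.3  230.94 144.75] [-3.1385e+00 -7.0000e-04  1.9451e+00] ptr 201.45 rel tab 7.95
```

```bash
python3 -m handwheel '{"delta_pos":[[-0.3,-1.0,0],[0,0,0],[0,0,0],[0,0,0],[0,0,0],[0,0,0],[0,0,0],[0,0,0]],"rotation":[[0,0,0],[0,0,-0.015],[0,0,-0.015],[0,0,-0.015],[0,0,-0.015],[0,0,0],[0,0,0],[0,0,0]],"claw":[1,1,1,1,1,1,1,1]}'; python3 s.py
```

```text
time: 14.5
tool_pos: [0.5323, 0.2309, 0.146]
ee_rot: [3.142, -0.001, 2.005]
wrist_force: [-5.5, 0.2, -5.5]
width: 0.0139
14.5 [-5.52  0.18 -5.54] [0.247 1.106 0.013] [532.29 230.9  146.03] [ 3.1415e+00 -1.1000e-03  2.0050e+00] ptr 204.88 rel tab 11.38
```

```bash
python3 -m handwheel '{"delta_pos":[[0,-0.8,0],[0,0,0],[0,0,0],[0,0,0],[0,0,0],[0,0,0],[0,0,0],[0,0,0]],"rotation":[[0,0,0],[0,0,0.015],[0,0,0.015],[0,0,0.015],[0,0,0],[0,0,0],[0,0,0],[0,0,0]],"claw":[1,1,1,1,1,1,1,1]}'; python3 s.py
```

```text
time: 15.5
tool_pos: [0.5323, 0.2308, 0.1462]
ee_rot: [3.14, -0.001, 1.96]
wrist_force: [-4.5, 2.1, -4.8]
width: 0.0139
15.5 [-4.49  2.09 -4.77] [0.458 0.746 0.517] [532.29 230.82 146.22] [ 3.1397e+00 -8.0000e-04  1.9605e+00] ptr 202.33 rel tab 8.83
```

```bash
python3 -m handwheel '{"delta_pos":[[0,-0.8,0],[0,0,0],[0,0,0],[0,0,0],[0,0,0],[0,0,0],[0,0,0],[0,0,0]],"rotation":[[0,0,0],[0,0,-0.015],[0,0,-0.015],[0,0,-0.015],[0,0,-0.015],[0,0,-0.015],[0,0,0],[0,0,0]],"claw":[1,1,1,1,1,1,1,1]}'; python3 s.py
```

```text
time: 16.5
tool_pos: [0.5321, 0.2307, 0.1466]
ee_rot: [3.138, -0.001, 2.033]
wrist_force: [-2.0, 6.0, -3.2]
width: 0.0139
16.5 [-2.03  6.05 -3.17] [ 1.034  0.532 -0.091] [532.15 230.74 146.6 ] [ 3.1379e+00 -1.1000e-03  2.0334e+00] ptr 206.51 rel tab 13.01
```

```bash
python3 -m handwheel '{"delta_pos":[[1.2,0,0],[0,0,0],[0,0,0],[0,0,0],[0,0,0],[0,0,0],[0,0,0],[0,0,0]],"rotation":[[0,0,0],[0,0,-0.013],[0,0,-0.013],[0,0,0],[0,0,0],[0,0,0],[0,0,0],[0,0,0]],"claw":[1,1,1,1,1,1,1,1]}'; python3 s.py
```

```text
time: 17.5
tool_pos: [0.5319, 0.2308, 0.1455]
ee_rot: [3.139, 0.001, 2.06]
wrist_force: [4.1, 3.5, -3.3]
width: 0.0136
17.5 [ 4.14  3.51 -3.31] [ 0.843 -0.682 -0.064] [531.92 230.8  145.47] [3.1389e+00 1.0000e-03 2.0598e+00] ptr 208.02 rel tab 14.52
```

```bash
python3 - <<'E'
from bench import robot
from h import *
w=robot.snapshot("wrist");b=robot.snapshot("side");a=robot.snapshot("scene")
import pickle; pickle.dump((w,b,a,robot.get_obs()),open("w6.pkl","wb"))
crop(w,206,140,100,75,7,"pics/w6c.png")
crop(b,190,130,125,110,5,"pics/b6.png")
E
python3 s.py
```

```text
17.65 [ 4.93  3.17 -2.44] [ 0.732 -1.019 -0.077] [531.92 230.82 145.46] [3.1389e+00 1.0000e-03 2.0598e+00] ptr 208.02 rel tab 14.52
```

View pics/w6c.png

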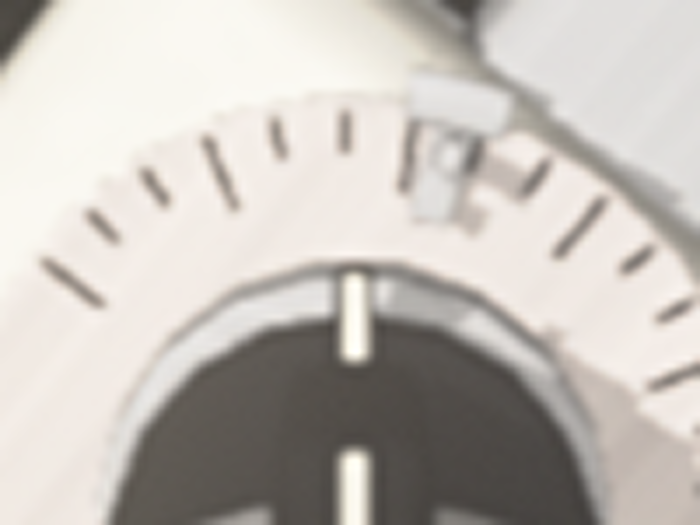

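View pics/b6.png

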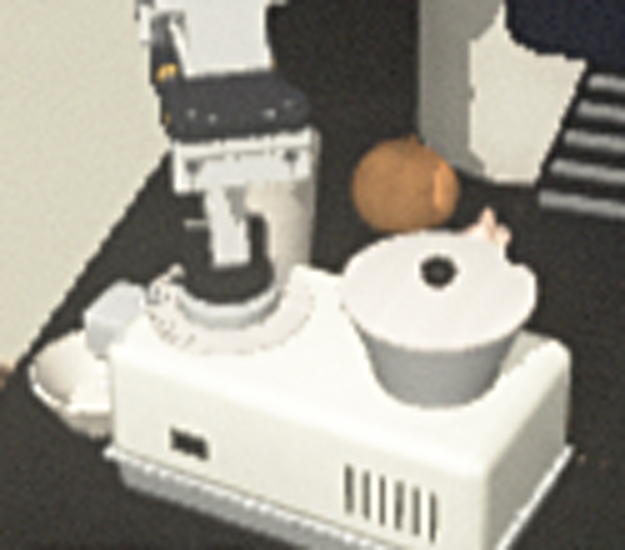

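```bash
python3 -m handwheel '{"delta_pos":[[0.2,1.0,-0.5],[0,0,-0.3],[0,0,0],[0,0,0],[0,0,0],[0,0,0],[0,0,0],[0,0,0]],"rotation":[[0,0,0],[0,0,0],[0,0,0],[0,0,0.015],[0,0,0.015],[0,0,0],[0,0,0],[0,0,0]],"claw":[1,1,1,1,1,1,1,1]}'; python3 s.py
```

```text
time: 18.65
tool_pos: [0.5319, 0.2309, 0.1464]
ee_rot: [3.141, 0.001, 2.03]
wrist_force: [5.8, -0.4, -2.9]
width: 0.0139
18.65 [ 5.79 -0.43 -2.9 ] [-0.081 -1.19   0.068] [531.93 230.93 146.39] [3.1410e+00 1.3000e-03 2.0297e+00] ptr 206.29 rel tab 12.79
```

```bash
python3 -m handwheel '{"delta_pos":[[0,0,0],[0,0,0],[0,0,0],[0,0,0],[0,0,0],[0,0,0],[0,0,0],[0,0,0]],"rotation":[[0,0,0.01],[0,0,0.01],[0,0,0.01],[0,0,0],[0,0,0],[0,0,0],[0,0,0],[0,0,0]],"claw":[1,1,1,1,1,1,1,1]}'; python3 s.py
python3 - <<'E'
from h import *; import pickle
w,b,a,o=pickle.load(open("w6.pkl","rb"))
f=lambda x,y,z: plane(w,(206+x/7,140+y/7),z)[:2]
ang=lambda v:np.degrees(np.arctan2(v[1],v[0]))%360
n=f(355,275,.139)
p=o['ee_rot'][2]*180/np.pi+90
for c in [n-.0315*np.array([np.cos(np.radians(p)),np.sin(np.radians(p))]),o['tool_pos'][:2]]:
  print("c",c,"nose",ang(n-c),"yaw+90",p)
  for q in [(460,98),(448,148),(443,180),(437,215)]:
      t=f(*q,.125); print(q,ang(t-c),np.linalg.norm(t-c)*1e3)
E
```

```text
time: 19.65
tool_pos: [0.5319, 0.2309, 0.1464]
ee_rot: [3.141, 0.001, 2.0]
wrist_force: [5.4, -0.6, -3.5]
width: 0.0138
19.65 [ 5.35 -0.65 -3.47] [-0.082 -1.244  0.224] [531.9  230.93 146.43] [3.1409e+00 1.3000e-03 2.0000e+00] ptr 204.59 rel tab 11.09
c [0.53215629 0.23070647] nose 208.01821185184767 yaw+90 208.0182118518477
(460, 98) 194.86550218646167 49.05833578673194
(448, 148) 194.81944611260724 43.60238094461899
(443, 180) 194.38364664259925 40.13978921290693
(437, 215) 193.8939604105877 36.3084628100954
c [0.53192116 0.23081879] nose 208.40134334849705 yaw+90 208.0182118518477
(460, 98) 195.06353934552516 48.86018243078858
(448, 148) 195.0421667274116 43.40412796932902
(443, 180) 194.62350918926953 39.940280751053244
(437, 215) 194.1565637419982 36.107561876983546
```

```bash
python3 -m handwheel '{"delta_pos":[[0,0,0],[0,0,0],[0,0,0],[0,0,0],[0,0,0],[0,0,0],[0,0,0],[0,0,0]],"rotation":[[0,0,-0.015],[0,0,-0.015],[0,0,-0.015],[0,0,-0.015],[0,0,-0.015],[0,0,-0.015],[0,0,0],[0,0,0]],"claw":[1,1,1,1,1,1,1,1]}'; python3 s.py
python3 -m handwheel '{"delta_pos":[[0,0,0],[0,0,0],[0,0,0],[0,0,0],[0,0,0],[0,0,0],[0,0,0],[0,0,0]],"rotation":[[0,0,-0.01],[0,0,-0.01],[0,0,-0.01],[0,0,0],[0,0,0],[0,0,0],[0,0,0],[0,0,0]],"claw":[1,1,1,1,1,1,1,1]}'; python3 s.py
```

```text
time: 20.65
tool_pos: [0.5319, 0.231, 0.1464]
ee_rot: [3.141, 0.001, 2.09]
wrist_force: [5.7, -1.2, -3.3]
width: 0.0138
20.65 [ 5.68 -1.19 -3.25] [-0.142 -1.329 -0.091] [531.89 230.98 146.36] [3.1411e+00 1.1000e-03 2.0896e+00] ptr 209.73 rel tab 16.23
time: 21.65
tool_pos: [0.5319, 0.231, 0.1464]
ee_rot: [3.141, 0.001, 2.119]
wrist_force: [4.1, -0.2, -1.1]
width: 0.0138
21.65 [ 4.14 -0.2  -1.08] [-0.025 -0.941 -0.321] [531.88 231.01 146.36] [3.1411e+00 9.0000e-04 2.1190e+00] ptr 211.41 rel tab 17.91
```

```bash
python3 -m handwheel '{"delta_pos":[[0,0,0],[0,0,0],[0,0,1],[0,0,1],[0,0,1],[0,0,0.6],[0,0,0],[0,0,0]],"rotation":[[0,0,0.033],[0,0,0.033],[0,0,0],[0,0,0],[0,0,0],[0,0,0],[0,0,0],[0,0,0]],"claw":[1,1,1,1,1,1,1,1]}'; python3 s.py
python3 -m handwheel '{"delta_pos":[[0,0,0],[0,0,0],[0,0,0],[0,0,0],[0,0,0],[0,0,0],[0,0,0],[0,0,0]],"rotation":[[0,0,0.06],[0,0,0.06],[0,0,0.06],[0,0,0.06],[0,0,0.05],[0,0,0],[0,0,0],[0,0,0]],"claw":[1,1,1,1,1,1,1,1]}'; python3 s.py
```

```text
time: 22.65
tool_pos: [0.532, 0.231, 0.1425]
ee_rot: [3.141, 0.001, 2.054]
wrist_force: [5.6, -1.6, -1.3]
width: 0.0139
22.65 [ 5.63 -1.64 -1.29] [-0.178 -1.269  0.009] [531.97 230.98 142.51] [3.141e+00 1.200e-03 2.054e+00] ptr 207.68 rel tab 14.18
time: 23.65
tool_pos: [0.532, 0.2308, 0.1426]
ee_rot: [3.141, 0.001, 1.764]
wrist_force: [6.2, -1.4, -1.9]
width: 0.0136
23.65 [ 6.18 -1.38 -1.86] [-0.256 -1.178  0.021] [532.   230.77 142.58] [3.1407e+00 1.4000e-03 1.7638e+00] ptr 191.06 rel tab -2.44
```

```bash
python3 -m handwheel '{"delta_pos":[[0,1.2,0],[0,0,-0.5],[0,0,-0.5],[0,0,-0.5],[0,0,0],[0,0,0],[0,0,0],[0,0,0]],"rotation":[[0,0,-0.028],[0,0,-0.028],[0,0,0],[0,0,0],[0,0,0],[0,0,0],[0,0,0],[0,0,0]],"claw":[1,1,1,1,1,1,1,1]}'; python3 s.py
python3 - <<'E'
from bench import robot
from h import *
w=robot.snapshot("wrist")
crop(w,216,140,80,75,8,"pics/w7c.png")
E
```

```text
time: 24.65
tool_pos: [0.5321, 0.2309, 0.1427]
ee_rot: [-3.139, 0.001, 1.82]
wrist_force: [3.4, -3.3, -5.2]
width: 0.0137
24.65 [ 3.38 -3.3  -5.24] [-0.793 -0.807 -0.013] [532.08 230.89 142.66] [-3.1389e+00  1.3000e-03  1.8197e+00] ptr 194.26 rel tab 0.76
```

View pics/w7c.png

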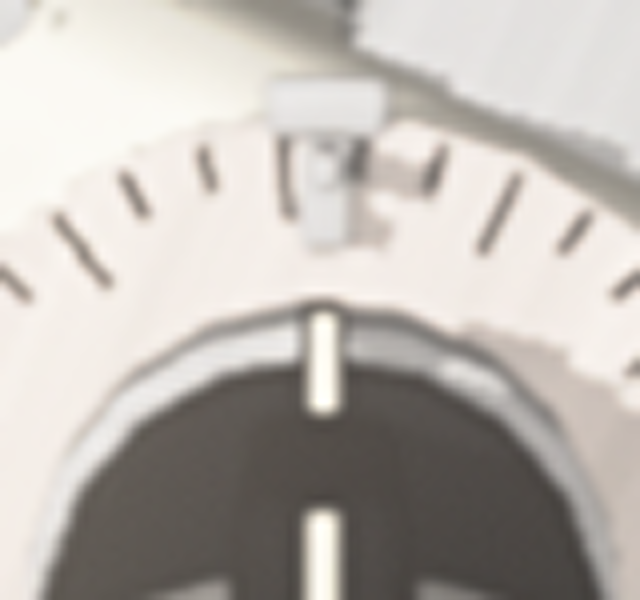

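```bash
python3 -m handwheel '{"delta_pos":[[-0.8,0.4,-0.4],[0,0,-0.4],[0,0,-0.4],[0,0,0],[0,0,0],[0,0,0],[0,0,0],[0,0,0]],"rotation":[[0,0,0],[0,0,0],[0,0,0],[0,0,0.025],[0,0,0.025],[0,0,0.025],[0,0,0.015],[0,0,0]],"claw":[1,1,1,1,1,1,1,1]}'; python3 s.py
```

```text
time: 25.7
tool_pos: [0.533, 0.2311, 0.1447]
ee_rot: [-3.141, -0.0, 1.73]
wrist_force: [3.0, 0.4, -19.8]
width: 0.0137
25.7 [  2.97   0.37 -19.8 ] [-0.044 -0.601  0.072] [532.98 231.06 144.65] [-3.1406e+00 -2.0000e-04  1.7299e+00] ptr 189.12 rel tab -4.38
```

```bash
python3 -m handwheel '{"delta_pos":[[0,0,0],[0,0,0],[0,0,0],[0,0,0],[0,0,0],[0,0,0],[0,0,0],[0,0,0]],"rotation":[[0,0,0],[0,0,0.02],[0,0,0.02],[0,0,0.02],[0,0,0.02],[0,0,0.016],[0,0,0],[0,0,0]],"claw":[1,1,1,1,1,1,1,1]}'; python3 s.py
```

```text
time: 26.7
tool_pos: [0.5321, 0.2313, 0.1508]
ee_rot: [3.141, -0.001, 1.634]
wrist_force: [-9.0, -2.1, 1.8]
width: 0.0142
26.7 [-9.01 -2.07  1.84] [-0.493  1.632  0.035] [532.08 231.26 150.77] [ 3.1405e+00 -1.0000e-03  1.6339e+00] ptr 183.62 rel tab -9.88
```

```bash
python3 -m handwheel '{"delta_pos":[[0,-1,-0.5],[0,0,-0.3],[0,-0.5,0],[0,0,0],[0,0,0],[0,0,0],[0,0,0],[0,0,0]],"rotation":[[0,0,0],[0,0,0],[0,0,0],[0,0,0],[0,0,0],[0,0,0],[0,0,0],[0,0,0]],"claw":[1,1,1,1,1,1,1,1]}'; python3 s.py
```

```text
time: 27.7
tool_pos: [0.5319, 0.2313, 0.1517]
ee_rot: [3.137, -0.001, 1.634]
wrist_force: [-5.9, -2.4, 1.0]
width: 0.0138
27.7 [-5.86 -2.43  1.01] [-0.314  1.273  0.065] [531.9  231.25 151.67] [ 3.1374e+00 -1.3000e-03  1.6337e+00] ptr 183.6 rel tab -9.9
```

```bash
python3 -m handwheel '{"delta_pos":[[-0.4,-1.0,0],[0,0,0],[0,0,0],[0,0,0],[0,0,0],[0,0,0],[0,0,0],[0,0,0]],"rotation":[[0,0,0],[0,0,0],[0,0,0],[0,0,0],[0,0,0],[0,0,0],[0,0,0],[0,0,0]],"claw":[1,1,1,-0.3,-0.3,-0.3,-0.3,-0.3]}'; python3 s.py
python3 - <<'E'
from bench import robot
from h import *
w=robot.snapshot("wrist")
crop(w,156,60,200,150,4,"pics/w8.png")
b=robot.snapshot("side");crop(b,190,130,125,110,5,"pics/b8.png")
E
```

```text
time: 28.7
tool_pos: [0.5309, 0.2303, 0.1457]
ee_rot: [-3.141, 0.0, 1.634]
wrist_force: [0.2, -0.3, -0.4]
width: 0.0589
28.7 [ 0.16 -0.34 -0.38] [ 0.098 -0.146  0.013] [530.86 230.34 145.72] [-3.1414e+00  2.0000e-04  1.6339e+00] ptr 183.62 rel tab -9.88
```

View pics/w8.png

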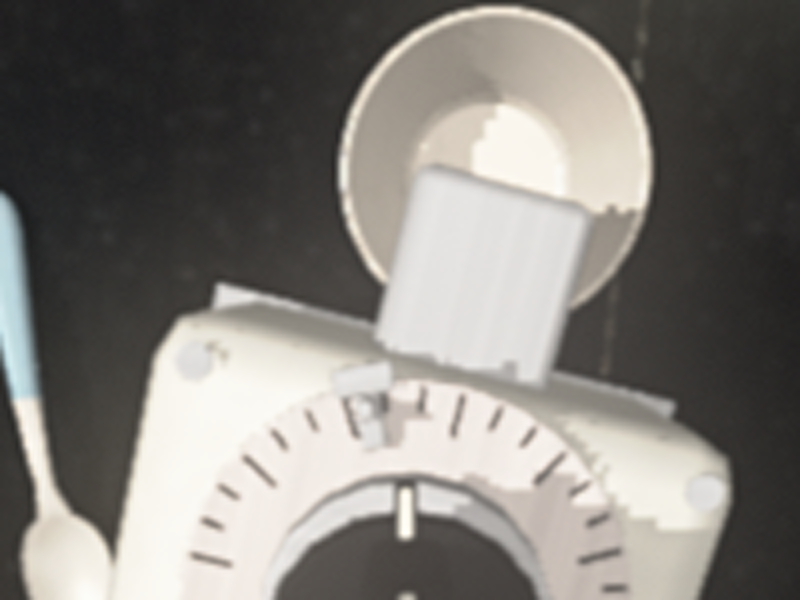

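View pics/b8.png

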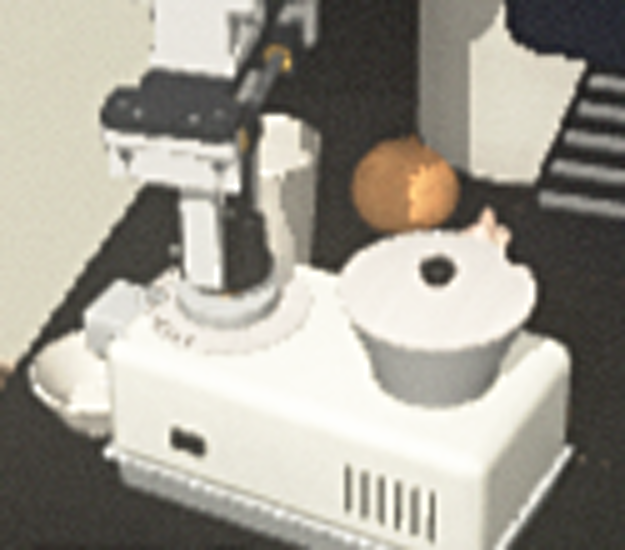

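```bash
python3 -m handwheel '{"delta_pos":[[0,0,-5],[0,0,-8],[0,0,-15],[0,0,-15],[0,0,-15],[0,0,0],[0,0,0],[0,0,0]],"rotation":[[0,0,0],[0,0,0],[0,0,0],[0,0,0],[0,0,0],[0,0,0],[0,0,0],[0,0,0]],"claw":[-0.3,-0.3,-0.3,-0.3,-0.3,-0.3,-0.3,-0.3]}'; python3 s.py
python3 - <<'E'
from bench import robot
from h import *
w=robot.snapshot("wrist");b=robot.snapshot("side");a=robot.snapshot("scene")
import pickle; pickle.dump((w,b,a,robot.get_obs()),open("w9.pkl","wb"))
crop(w,200,140,110,80,7,"pics/w9.png")
crop(b,190,130,125,110,5,"pics/b9.png")
crop(a,190,150,120,110,5,"pics/a9.png")
E
```

```text
time: 29.8
tool_pos: [0.5304, 0.2302, 0.203]
ee_rot: [-3.14, 0.001, 1.634]
wrist_force: [1.1, -0.4, 0.1]
width: 0.061
29.8 [ 1.12 -0.42  0.05] [ 0.061 -0.133  0.014] [530.4  230.25 202.98] [-3.1399e+00  5.0000e-04  1.6340e+00] ptr 183.62 rel tab -9.88
```

View pics/w9.png

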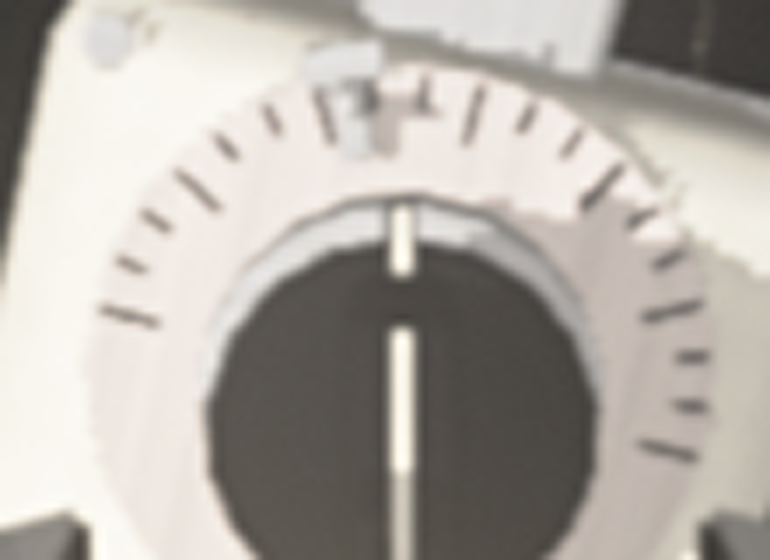

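View pics/b9.png

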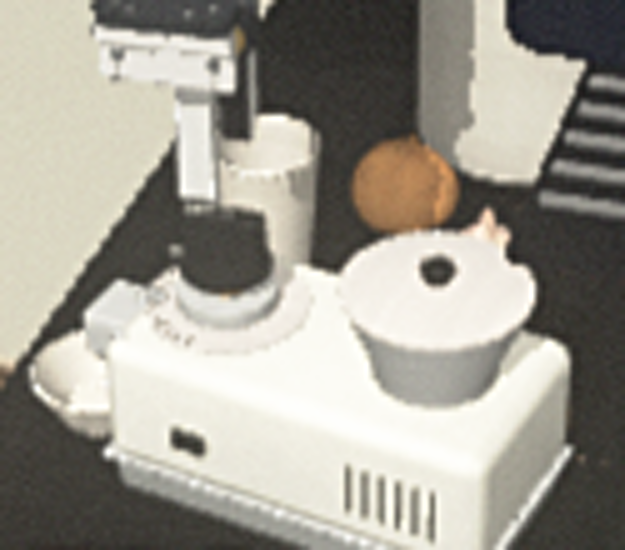

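View pics/a9.png

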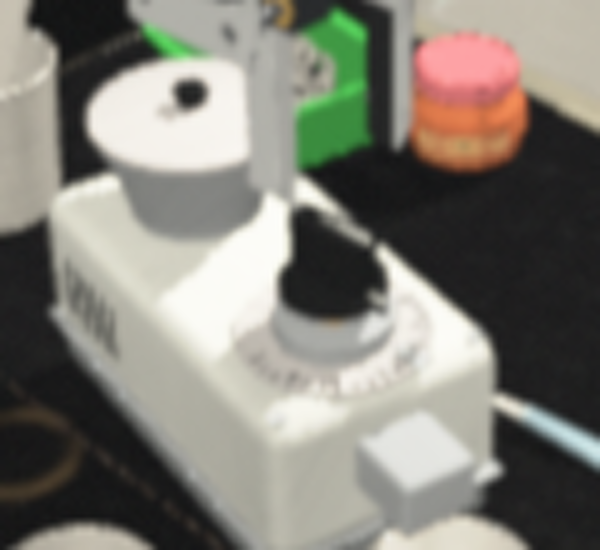

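Run:
```python
from h import *; import pickle
a0,b0=pickle.load(open("ab.pkl","rb")); w,b,a,o=pickle.load(open("w9.pkl","rb"))
for n,s0,s1,(u,v) in [("a",a0,a,(240,185)),("b",b0,b,(220,175))]:
  for s in (s0,s1):
    g=cv2.cvtColor(s["color"][v:v+50,u:u+40],cv2.COLOR_RGB2GRAY)
    m=(g<85).astype(np.uint8); k,l,st,ce=cv2.connectedComponentsWithStats(m)
    for i in range(1,k):
      if st[i,4]>60: print(n,"dark comp",st[i]+[u,v,0,0,0])
# triangulate the nose: side/scene lower disc rim skip; wrist nose + scene nose
nw=(200+402/7,140+207/7)
print(tri(w,nw,a,(190+380/5,150+297/5)))
# mill shift check: hopper lid knob
```

```text
a dark comp [246 185  34  32 596]
a dark comp [252 185  28  24 362]
a dark comp [246 192  21  22 311]
b dark comp [220 175  24  16 276]
b dark comp [252 175   8   9  63]
b dark comp [220 175  24  13 258]
b dark comp [252 175   8   9  62]
(array([0.50088279, 0.22938851, 0.14555003]), np.float64(0.0005008006037522505))
```

```bash
python3 -m handwheel '{"delta_pos":[[0,0,-10],[0,0,-10],[0,0,-10],[0,0,0],[0,0,0],[0,0,0],[0,0,0],[0,0,0]],"rotation":[[0,0,0],[0,0,0],[0,0,0],[0,0,0],[0,0,0],[0,0,0],[0,0,0],[0,0,0]],"claw":[-0.3,-0.3,-0.3,-0.3,-0.3,-0.3,-0.3,-0.3]}'; python3 -c "
from bench import robot
print(robot.close_job())"
```

```text
time: 30.95
tool_pos: [0.5307, 0.2303, 0.2337]
ee_rot: [-3.141, 0.0, 1.634]
wrist_force: [0.1, 0.8, -0.8]
width: 0.0611
the job is handed in; nothing more can be done
None
```

The knob is locked out in the notch nearest the marker tab and let go. I handed the job in at about 31 s; no verdict is reported.

- **Finding the notch:** I turned the knob to the tab and felt for notches under a light pull. The first one I met was about 13–14° counter-clockwise of the tab. That put the other neighbour nearer, at about 10° clockwise, so I pushed the knob back in. I then swept clockwise, and it snapped out there.
- **Last checks:** The pointer tip, triangulated from two cameras, is about 9.5 mm above its pushed-in height, which means fully out. It stands about 10° clockwise of the tab. The mill and the things visible in the close-up views look where they were; I did not measure their positions. The gripper is open and clear above the knob, with wrist force under about 1 N, which is noise level.
- **Off-plan readings:** One wrist-force reading during the second pull was about 20 N upward, above the 13 N limit for lifting the mill's front. It was a single sample, and the tool height then matched the knob resting against its stop. I saw no sign of lifting, but I could not measure the tilt at that moment. Side forces of up to 9 N also acted on the knob at times, and the mill showed no visible shift.

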